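Hang a parts bin on the slat rack

TASK

Hang the empty red parts bin on the slat rack, midway between the blue and green bins: with its front tipped well up, feed the hook on its back into the groove between the two slats, then swing the front down until the bin hangs level, with its back against the slats, and let go. Work gently: nothing may ever be pushed against the rack harder than 35 N, and everything else stays where it is.

Things in the scene. Friction and masses are not known exactly. Their poses are not given: they have to be found in the camera images.
- bin: The red plastic bin, open on top, about 0.16 kg (give or take a quarter). Outside 100 long (x) x 60 wide (y) x 55 mm high, walls and floor 3 mm. Origin: centre of its underside; x points to its back, where the hook is, z up; its front (-x) bears a paper label. It can be pinched across its 60 mm width by the two long side walls.
- bin_heel (a point): On the red bin, where the hook's tongue starts: underside of the tongue at the back wall's outer face (x=50, y=0, z=62 mm in the bin's frame; the back face goes on up to z=66, 44 mm wide). The tongue runs level from x=50 to 63 mm, z=62 to 66 mm, 44 mm wide. With the bin hung, this point lies at the front edge of the groove's floor.
- bin_lip (a point): On the red bin: centre of the top end of the hook's lip (x=61, y=0, z=88 mm in the bin's frame). The lip, 44 mm wide, stands up from the end of the tongue: x=59 to 63 mm, z=62 to 88 mm.
- rack: The slat rack, fixed: two grey posts (at y=+-285 mm) on feet carry two horizontal aluminium slats 600 mm long (along y), one above the other. Origin: on the bench, under the middle of the slats' front face (the plane x=0 of the rack); x points into the slats, away from the robot, z up. A short blue bin (y=-245 mm) and a green one (y=+245), 60 mm wide, 71 mm deep, hang fixed at its ends.
- rack_groove (a point): On the rack: middle of the groove floor's front edge for the slats' LOWEST clamping, 110 mm above the bench. The slats are clamped by hand in slotted posts: the true groove is 0 to 40 mm above this point, how much is not shown: feel or see it. Groove: 20 mm high, open behind. Slats 6 mm thick (x=0 to 6 mm); lower one 70 mm high, its top is the groove's floor; upper one 22 mm high.
- rack_cap (a point): On the rack: middle of the front edge of the upper slat's flat top cap, for the slats' lowest clamping; like the groove it truly lies 0 to 40 mm above this point, and always 42 mm above the groove's floor. The cap is 6 mm thick and 22 mm deep (x=0 to 22 mm), level, and can be touched from above.
- tray: Yellow open tray without a hook, 110 x 80 x 40 mm; a bystander, to be left where it is (origin at the centre of its underside)
- jar: Small jar with a steel lid, 52 mm across, 65 mm tall; a bystander, to be left where it is (origin at the centre of its underside)
- glue: White glue bottle, 56 mm across, 170 mm tall; a bystander, to be left where it is (origin at the centre of its underside)
- driver: Orange-handled screwdriver, lying; a bystander, to be left where it is (origin at the centre of its underside)
- offcut: Wood offcut, 180 x 70 x 20 mm; a bystander, to be left where it is (origin at the centre of its underside)
- can: Grey can, 74 mm across, 100 mm tall; a bystander, to be left where it is (origin at the centre of its underside)

How it is judged:
By the outcome, as a careful person would: the job done as asked, in the order asked, and still so for the second after the job is handed in, with the robot touching nothing.
It also fails if it takes over 58 s, if anything falls off the work surface, if the arm or the gripper's body presses on something with over 40 N, if the wrist force passes 120 N, or if a joint passes its speed limit or range.

ROBOT

A 7-joint arm with a two-finger parallel gripper is mounted at the origin on the work surface. World frame = base frame: x ahead of the robot, y to its left, z up, the work surface at z = 0. Lengths are in m, angles in degrees, forces in N, time in s.
With the tool pointing down it reaches from about 0.4 to 0.9 m from the base axis. Payload 5.6 kg.
Tool frame: the origin (TCP) lies between the finger pads; the fingertips stand 11 mm ahead of it and the grasp point (between the pads) lies 8 mm behind it; z points along the fingers, y is the direction in which the jaws open and shut (so a half turn about z gives the same grasp; the last joint's range is limited). The gripper opens to 92 mm and grips with 3 to 60 N. Pads are 20 mm wide; open, the fingers measure 128 mm over their backs; the gripper's body (75 mm by 189 mm) begins 69 mm behind the grasp point.
Start: joints at [-71.849, 26.786, -0.665, 91.828, 0.344, 61.387, -3.226], TCP at [0.229, 0.608, 0.226] pointing down, gripper open.
Joint ranges: [-144.91, 144.91], [-17.63, 115.5], [-89.93, 88.59], [15.96, 139.68], [-74.01, 254.01], [8.47, 105.57], [-167.45, 167.45]. Speed limits (degrees/s): [147.25, 147.25, 180, 180, 180, 180, 180].

INTERFACE

Orientations are given as [roll, pitch, yaw] about the fixed x, y, z axes, in that order (R = Rz(yaw) Ry(pitch) Rx(roll)).
In Python, from rig import ctrl gives the robot as it stands. The module is installed in compiled form; this text tells all that it offers.
- The arm moves only by the tool move_arm, never from a script. Its argument "increments" is a list of rows, each an object with "linear": the shift along the tool's x, y, z in m, a list of three; "twist": the turn, a rotation vector about the tool's x, y, z in degrees, a list of three. A call has 1 to 12 rows; each row shifts and turns the commanded pose from where the row before left it, along the tool's axes as they then stand; what a row does not reach is not made up. A row lasts 1/10 s, in which the tool goes at most 50 mm and 8.59 degrees, less where a joint would pass 70% of its speed; a pose out of reach is approached as far as the arm can. A call is refused whole if a number of a shift passes 0.05 or a number of a turn 8.59, either way. A call with a gripper value outside its range is refused whole. "gripper" is the opening, from 0 (shut) to 1 (fully open), set as the call begins (left out, the last holds). The fingers move at their own pace and stop on an object; the grip force is fixed at half the most. Time passes only in rows, so rows that do not move let the fingers close. It gives the time, the measured TCP pose, the force and the opening at its end, in the units of the state.
- ctrl.read_state(): the state, without advancing time (a new reading comes with each control period).
- ctrl.camera(name): name is "scene" or "top" or "wrist"; returns a dict with "pixels" (400x640x3 uint8, red, green, blue), "depth" (400x640 float32, m along the optical axis (not along the pixel's ray), 0 where there is no reading), "K" (3x3 intrinsics, pixels), "position" and "orientation" of the camera in the world. Camera axes: x right, y down, z forward; pixel columns grow to the right and rows downward; lengths in m; the calibration is good to about 2 mm. A picture is of the moment at which its call begins.
- ctrl.job_done(): hands the job in, once; it reports no verdict.
The state is a dict: "t": time; "joint_pos": joint angles; "qvel": joint speeds; "tau": joint torques, N m; "eef_pos": TCP position; "tcp_rot": TCP orientation; "ft_force": force on the tool from outside, world axes, zero at the start; "torque": the same for the moment, N m; "finger_gap": finger opening in m.
Only numpy, scipy, OpenCV 4.12 (cv2) and the standard library are available. Lean on these libraries where they do the work, as an engineer would, in place of code of your own. Each camera call takes 0.05 s, during which the arm holds its last target. There are 200 camera calls.

## Working session

There is one attempt and no reset: what is moved stays moved. The work goes in short steps, Python scripts to look and compute and a tool call to move; the robot and the scene stay as the last step left them, time stands still between calls to the robot, and variables do not carry over. Pictures are saved under pics/ and viewed, about 8 in all and at most 12, crops included, and the job is handed in when it is done.

Besides the shell and the picture viewer there is one more tool, called after ">>>" as a command line: name --argument value ..., lists and objects as JSON in quotes. move_arm: Moves the arm, as the interface text tells. Its arguments: {"type":"object","properties":{"increments":{"type":"array","items":{"type":"object","properties":{"linear":{"type":"array","items":{"type":"number"}},"twist":{"type":"array","items":{"type":"number"}}}}},"gripper":{"type":"number"}},"required":["increments"]}

```bash
mkdir -p pics; cat > h.py <<'E'
import numpy as np, cv2
from rig import ctrl
from scipy.spatial.transform import Rotation as R
def rot(o):
    o=np.array(o,float)
    return o if o.shape==(3,3) else (R.from_euler('xyz',o,degrees=True).as_matrix() if o.size==3 else R.from_quat(o).as_matrix())
def cloud(c):
    d=c['depth'];K=np.array(c['K']);v,u=np.mgrid[:400,:640]
    p=np.stack([(u-K[0,2])/K[0,0]*d,(v-K[1,2])/K[1,1]*d,d],-1)
    return p@rot(c['orientation']).T+np.array(c['position'])
def save(c,n): cv2.imwrite(f'pics/{n}.png',c['pixels'][:,:,::-1])
E
python3 - <<'E'
from h import *
s=ctrl.read_state();print({k:np.round(v,3) for k,v in s.items()})
for n in ['scene','top']:
    c=ctrl.camera(n);print(n,c['position'],c['orientation'],np.array(c['K']).tolist());save(c,n)
    np.savez(f'{n}.npz',**c)
a=cv2.imread('pics/scene.png');b=cv2.imread('pics/top.png')
E
```

```text
{'t': np.float64(0.0), 'joint_pos': array([-71.849,  26.835,  -0.664,  91.879,   0.344,  61.385,  -3.225]), 'qvel': array([ 0.011,  0.066,  0.075,  0.016, -0.058,  0.047, -0.001]), 'tau': array([-0.0000e+00, -5.2057e+01, -1.3000e-02, -2.4375e+01, -5.7000e-02,
        1.7000e-02,  0.0000e+00]), 'eef_pos': array([0.229, 0.608, 0.225]), 'tcp_rot': array([-1.79903e+02,  8.00000e-03,  1.59382e+02]), 'ft_force': array([ 0.039,  0.177, -0.204]), 'torque': array([ 0.017, -0.013,  0.017]), 'finger_gap': np.float64(0.092)}
scene [0.94825617 0.61209986 1.0912923 ] [-143.13821888    0.46495731  146.84362922] [[467.2736458583224, 0.0, 319.38378480212884], [0.0, 467.2736458583224, 208.0764504995043], [0.0, 0.0, 1.0]]
top [ 0.38487267 -0.00621541  1.18559502] [-172.29639278    0.18432749  -90.73163308] [[380.8676977651372, 0.0, 315.4343155714117], [0.0, 380.8676977651372, 194.5132993430674], [0.0, 0.0, 1.0]]
```

View pics/scene.png

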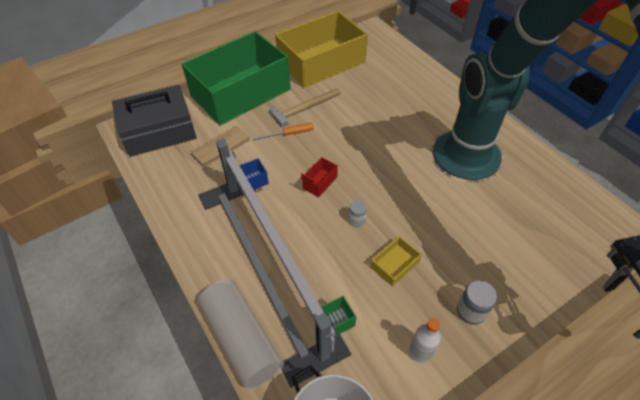

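View pics/top.png

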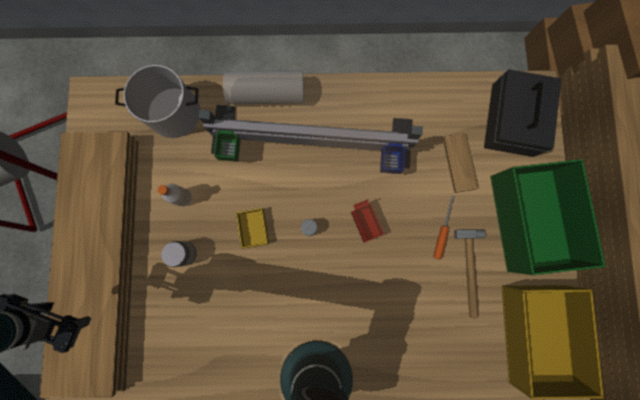

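The top view shows the red bin at about (367,221) with its hook towards the rack (361,206). The rack's cap runs from (215,125) to (415,135), with the green bin at (227,146) and the blue at (393,158). The jar is at (310,227) and the tray at (253,228).

```bash
python3 - <<'E'
from h import *
for n in ['top','scene']:
    c=dict(np.load(n+'.npz'));P=cloud(c);hsv=cv2.cvtColor(c['pixels'],cv2.COLOR_RGB2HSV)
    H,S,V=[hsv[...,i].astype(int) for i in range(3)]
    ok=c['depth']>0
    m=ok&((H<6)|(H>174))&(S>140)&(V>60)&(abs(P[...,0]-.6)<.4)&(abs(P[...,1])<.4)&(P[...,2]<.2)
    nl,l,st,ce=cv2.connectedComponentsWithStats(m.astype(np.uint8));i=1+st[1:,4].argmax();m=l==i
    q=P[m];print(n,'red',st[i],'z pct',np.percentile(q[:,2],[1,10,50,90,99]).round(3))
    for lo,hi in [(.045,.065),(.07,.1)]:
        k=q[(q[:,2]>lo)&(q[:,2]<hi)]
        if len(k)>4:
            r=cv2.minAreaRect((k[:,:2]*1000).astype(np.float32));print(lo,len(k),r,k.mean(0).round(4),cv2.boxPoints(r).round(0).tolist())
    # rack: cap
    for nm,hh in [('green',(50,85)),('blue',(105,130))]:
        g=ok&(H>hh[0])&(H<hh[1])&(S>110)&(P[...,0]>.5)&(P[...,0]<.85)&(abs(P[...,1])<.36)&(P[...,2]>.02)
        k=P[g];print(nm,len(k),k.mean(0).round(3),np.percentile(k,[2,98],axis=0).round(3).tolist())
    g=ok&(S<60)&(P[...,2]>.12)&(P[...,2]<.25)&(P[...,0]>.6)&(P[...,0]<.95)&(abs(P[...,1])<.26)
    k=P[g];zz=np.percentile(k[:,2],[5,25,50,75,90,97]);print('slat',len(k),zz.round(4))
    k=k[k[:,2]>zz[2]-.01]
    r=cv2.minAreaRect((k[:,:2]*1000).astype(np.float32));print(r)
    for y in np.arange(-.25,.26,.1):
        kk=k[abs(k[:,1]-y)<.03];print(round(y,2),len(kk),np.percentile(kk[:,0],[3,50,97]).round(4),np.median(kk[:,2]).round(4)) if len(kk) else 0
E
```

```text
top red [352 208  28  34 404] z pct [-0.002  0.     0.004  0.051  0.057]
0.045 50 ((438.55426025390625, -135.2952880859375), (95.54676818847656, 26.309595108032227), 38.04066467285156) [ 0.4402 -0.1338  0.0535] [[393.0, -154.0], [409.0, -175.0], [484.0, -116.0], [468.0, -95.0]]
green 285 [0.688 0.259 0.093] [[0.643, 0.224, 0.055], [0.718, 0.286, 0.123]]
blue 130 [ 0.65  -0.25   0.094] [[0.601, -0.263, 0.055], [0.675, -0.219, 0.123]]
slat 1857 [0.1415 0.1558 0.158  0.1596 0.1608 0.162 ]
((703.7921752929688, 0.1796875), (522.5536499023438, 25.119770050048828), 84.80416107177734)
-0.25 125 [0.6701 0.6813 0.6932] 0.1584
-0.15 188 [0.6771 0.6888 0.7013] 0.1585
-0.05 187 [0.6866 0.6983 0.7102] 0.1585
0.05 184 [0.6962 0.707  0.7204] 0.1584
0.15 184 [0.7048 0.716  0.7286] 0.158
0.25 124 [0.7139 0.7244 0.7375] 0.1588
scene red [302 158  35  39 856] z pct [-0.001  0.002  0.031  0.063  0.086]
0.045 162 ((461.1170654296875, -154.39341735839844), (113.83120727539062, 63.652164459228516), 21.834918975830078) [ 0.4523 -0.1527  0.0522] [[396.0, -146.0], [420.0, -205.0], [526.0, -163.0], [502.0, -104.0]]
0.07 63 ((510.7833251953125, -133.14492797851562), (7.706111431121826, 43.05919647216797), 22.310535430908203) [ 0.5105 -0.1311  0.0805] [[499.0, -115.0], [515.0, -155.0], [523.0, -152.0], [506.0, -112.0]]
green 483 [0.669 0.257 0.086] [[0.647, 0.228, 0.057], [0.7, 0.29, 0.11]]
blue 446 [ 0.628 -0.228  0.086] [[0.603, -0.261, 0.06], [0.656, -0.196, 0.109]]
slat 1771 [0.1542 0.156  0.1573 0.1585 0.1598 0.1616]
((706.1443481445312, -0.233551025390625), (522.8457641601562, 29.415008544921875), 85.37899780273438)
-0.25 134 [0.6732 0.6848 0.6961] 0.1578
-0.15 155 [0.6803 0.6921 0.703 ] 0.1572
-0.05 176 [0.6899 0.7005 0.7119] 0.1573
0.05 211 [0.698  0.7096 0.7207] 0.1572
0.15 247 [0.7072 0.7188 0.7302] 0.1573
0.25 184 [0.7159 0.7271 0.7377] 0.1573
```

```bash
cat > plan.py <<'E'
from h import *
def legs(pts, start=None):
    """pts: (xyz, rpy, nrows); prints the repeated row of each leg"""
    s=ctrl.read_state()
    p=np.array(s['eef_pos']);A=rot(s['tcp_rot'])
    if start: p,A=np.array(start[0]),rot(start[1])
    for q,e,n in pts:
        B=rot(e);W=R.from_matrix(A.T@B).as_rotvec()/n;r=R.from_rotvec(W).as_matrix()
        S=sum(np.linalg.matrix_power(r,k) for k in range(n))
        l=np.linalg.solve(S,A.T@(np.array(q)-p))
        l,w=l.round(4),np.degrees(W).round(2);print(n,'x',l.tolist(),w.tolist())
        for k in range(n): p=p+A@l;A=A@R.from_rotvec(w,degrees=True).as_matrix()
        print('   ->',p.round(4),R.from_matrix(A).as_euler('xyz',degrees=True).round(2))
E
python3 - <<'E'
from plan import *
legs([((.45,.38,.33),(180,0,95),8),((.52,.05,.33),(180,0,45),8),((.42,-.15,.30),(180,0,22),6)])
E
```

```text
8 x [-0.0418, 0.0021, -0.0132] [-0.01, 0.01, 8.05]
   -> [0.4498 0.3797 0.3303] [-1.7999e+02 -2.0000e-02  9.4980e+01]
8 x [-0.0381, 0.021, 0.0] [-0.0, -0.0, 6.25]
   -> [0.5198 0.0498 0.3302] [-1.7998e+02 -1.0000e-02  4.4980e+01]
6 x [-0.0331, 0.0176, 0.005] [-0.0, -0.0, 3.83]
   -> [ 0.4197 -0.15    0.3002] [-179.98    0.     22.  ]
```

>>> move_arm --increments '[{"linear": [-0.042, 0.002, -0.013], "twist": [0, 0, 8]}, {"linear": [-0.042, 0.002, -0.013], "twist": [0, 0, 8]}, {"linear": [-0.042, 0.002, -0.013], "twist": [0, 0, 8]}, {"linear": [-0.042, 0.002, -0.013], "twist": [0, 0, 8]}, {"linear": [-0.042, 0.002, -0.013], "twist": [0, 0, 8]}, {"linear": [-0.042, 0.002, -0.013], "twist": [0, 0, 8]}, {"linear": [-0.042, 0.002, -0.013], "twist": [0, 0, 8]}, {"linear": [-0.042, 0.002, -0.013], "twist": [0, 0, 8]}]' --gripper 1

```text
t: 0.9
eef_pos: [0.4521, 0.3771, 0.3295]
tcp_rot: [-180.0, 0.0, 95.0]
ft_force: [0.5, -0.3, -0.2]
finger_gap: 0.0917
```

>>> move_arm --increments '[{"linear": [-0.038, 0.021, 0], "twist": [0, 0, 6.2]}, {"linear": [-0.038, 0.021, 0], "twist": [0, 0, 6.2]}, {"linear": [-0.038, 0.021, 0], "twist": [0, 0, 6.2]}, {"linear": [-0.038, 0.021, 0], "twist": [0, 0, 6.2]}, {"linear": [-0.038, 0.021, 0], "twist": [0, 0, 6.2]}, {"linear": [-0.038, 0.021, 0], "twist": [0, 0, 6.2]}, {"linear": [-0.038, 0.021, 0], "twist": [0, 0, 6.2]}, {"linear": [-0.038, 0.021, 0], "twist": [0, 0, 6.2]}]'

```text
t: 1.7
eef_pos: [0.5245, 0.0484, 0.3292]
tcp_rot: [180.0, 0.0, 45.5]
ft_force: [1.2, -0.4, -0.1]
finger_gap: 0.0923
```

>>> move_arm --increments '[{"linear": [-0.033, 0.018, 0.005], "twist": [0, 0, 3.8]}, {"linear": [-0.033, 0.018, 0.005], "twist": [0, 0, 3.8]}, {"linear": [-0.033, 0.018, 0.005], "twist": [0, 0, 3.8]}, {"linear": [-0.033, 0.018, 0.005], "twist": [0, 0, 3.8]}, {"linear": [-0.033, 0.018, 0.005], "twist": [0, 0, 3.8]}, {"linear": [-0.033, 0.018, 0.005], "twist": [0, 0, 3.8]}, {"linear": [0, 0, 0]}]'

```text
invalid input at $.increments[6]: expected keys linear, twist
```

```bash
python3 - <<'E'
from h import *
s=ctrl.read_state();print({k:np.round(s[k],2) for k in ['t','joint_pos','eef_pos','tcp_rot','ft_force']})
c=ctrl.camera('wrist');print(c['position'],c['orientation']);save(c,'w1');np.savez('w1.npz',**c)
E
```

```text
{'t': np.float64(1.7), 'joint_pos': array([-39.91,   9.51,  35.52, 103.65,  -5.89,  68.7 , -47.12]), 'eef_pos': array([0.52, 0.05, 0.33]), 'tcp_rot': array([1.80e+02, 3.00e-02, 4.55e+01]), 'ft_force': array([ 1.16, -0.42, -0.09])}
[0.57524611 0.09933849 0.48838125] [ 1.65244475e+02 -1.37466838e-02 -4.44532747e+01]
```

View pics/w1.png

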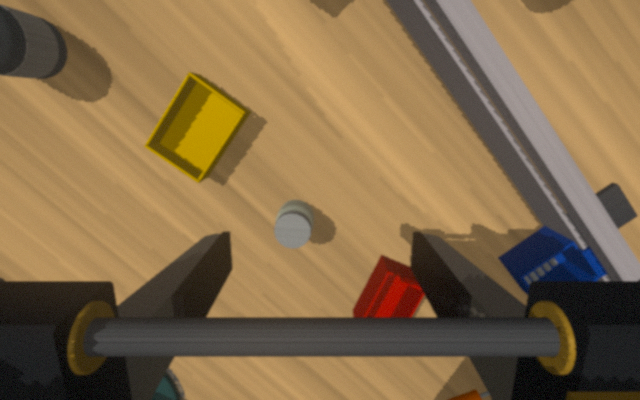

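The wrist view shows the red bin at (390,287), partly behind a finger, with the rack's cap at upper right and the blue bin at (550,257). I'll go to a tilted pre-grasp pose facing the bin.

```bash
python3 - <<'E'
from plan import *
legs([((.40,-.12,.28),(180,-15,30),8),((.36,-.192,.18),(180,-40,22),5)])
E
```

```text
8 x [-0.0252, 0.0061, 0.0035] [-0.23, 1.88, 1.83]
   -> [ 0.3997 -0.1202  0.2797] [179.97 -14.99  29.97]
5 x [-0.0209, 0.009, 0.0125] [-0.74, 4.99, 1.43]
   -> [ 0.36   -0.1918  0.1799] [179.99 -39.98  21.98]
```

>>> move_arm --increments '[{"linear": [-0.025, 0.006, 0.0035], "twist": [-0.2, 1.9, 1.8]}, {"linear": [-0.025, 0.006, 0.0035], "twist": [-0.2, 1.9, 1.8]}, {"linear": [-0.025, 0.006, 0.0035], "twist": [-0.2, 1.9, 1.8]}, {"linear": [-0.025, 0.006, 0.0035], "twist": [-0.2, 1.9, 1.8]}, {"linear": [-0.025, 0.006, 0.0035], "twist": [-0.2, 1.9, 1.8]}, {"linear": [-0.025, 0.006, 0.0035], "twist": [-0.2, 1.9, 1.8]}, {"linear": [-0.025, 0.006, 0.0035], "twist": [-0.2, 1.9, 1.8]}, {"linear": [-0.025, 0.006, 0.0035], "twist": [-0.2, 1.9, 1.8]}]'

```text
t: 2.55
eef_pos: [0.4046, -0.111, 0.2785]
tcp_rot: [-179.7, -15.3, 31.2]
ft_force: [0.6, 0.1, 0.3]
finger_gap: 0.0918
```

>>> move_arm --increments '[{"linear": [-0.021, 0.009, 0.0125], "twist": [-0.7, 5, 1.4]}, {"linear": [-0.021, 0.009, 0.0125], "twist": [-0.7, 5, 1.4]}, {"linear": [-0.021, 0.009, 0.0125], "twist": [-0.7, 5, 1.4]}, {"linear": [-0.021, 0.009, 0.0125], "twist": [-0.7, 5, 1.4]}, {"linear": [-0.021, 0.009, 0.0125], "twist": [-0.7, 5, 1.4]}, {"linear": [0, 0, 0], "twist": [0, 0, 0]}, {"linear": [0, 0, 0], "twist": [0, 0, 0]}]'

```text
t: 3.25
eef_pos: [0.376, -0.1887, 0.2096]
tcp_rot: [-178.8, -38.3, 23.5]
ft_force: [0.1, 0.4, 0.1]
finger_gap: 0.0919
```

```bash
cat > look.py <<'E'
import sys
from h import *
def look(n):
    s=ctrl.read_state();print({k:np.round(s[k],3).tolist() for k in ['t','joint_pos','eef_pos','tcp_rot','ft_force','finger_gap']})
    c=ctrl.camera('wrist');save(c,n);np.savez(n+'.npz',**c)
if __name__=='__main__': look(sys.argv[1])
E
python3 look.py w2
```

```text
{'t': 3.25, 'joint_pos': [-43.562, -17.591, 88.549, 139.633, -35.479, 33.364, 9.528], 'eef_pos': [0.376, -0.189, 0.21], 'tcp_rot': [-178.757, -38.251, 23.537], 'ft_force': [0.096, 0.38, 0.078], 'finger_gap': 0.092}
```

View pics/w2.png

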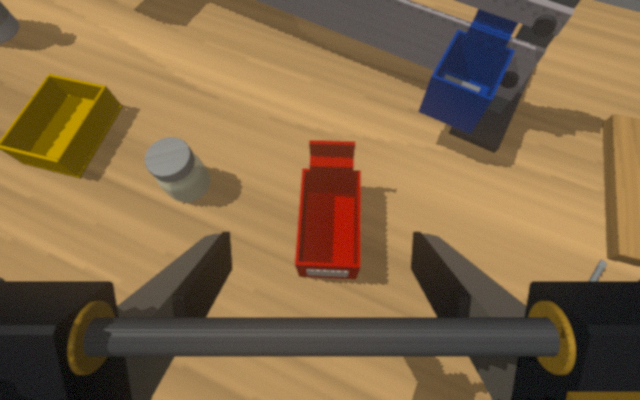

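The wrist view shows the bin centred at (330,222), its hook at (332,155) and its label at (328,272). The jar is at (175,168) and the blue bin at (468,80). The arm hit joint limits at this close, tilted pose, so I'll use less tilt. First I'll measure the bin here.

```bash
cat > red.py <<'E'
from h import *
def red(c,zmax=.3):
    P=cloud(c);hsv=cv2.cvtColor(c['pixels'],cv2.COLOR_RGB2HSV).astype(int);H,S,V=hsv[...,0],hsv[...,1],hsv[...,2]
    m=((H<6)|(H>174))&(S>140)&(V>50)&(c['depth']>0)
    nl,l,st,ce=cv2.connectedComponentsWithStats(m.astype(np.uint8));return l==1+st[1:,4].argmax(),P
E
python3 - <<'E'
from red import *
c=dict(np.load('w2.npz'));m,P=red(c);q=P[m]
print(len(q),np.percentile(q[:,2],[1,50,90,99]).round(4))
rim=q[(q[:,2]>.049)&(q[:,2]<.061)];lip=q[(q[:,2]>.072)]
for k in (rim,lip): print(len(k),cv2.minAreaRect((k[:,:2]*1000).astype(np.float32)),k.mean(0).round(4))
# in-frame extents for yaw from lip long axis; ray cast of outline corners on z=.055
K=np.array(c['K']);A=rot(c['orientation'])
def ray(u,v,z):
    d=A@np.array([(u-K[0,2])/K[0,0],(v-K[1,2])/K[1,1],1]);o=np.array(c['position']);return o+d*(z-o[2])/d[2]
for u,v,z in [(296,275,.055),(359,277,.055),(361,171,.055),(301,171,.055),(310,142,.088),(355,142,.088)]: print((u,v),ray(u,v,z).round(4))
yaw=[np.degrees(np.arctan2(*(ray(*a)-ray(*b))[[1,0]])) for a,b in [((301,171,.055),(296,275,.055)),((361,171,.055),(359,277,.055))]];print(yaw)
cen=np.mean([ray(u,v,.055) for u,v in [(296,275),(359,277),(361,171),(301,171)]],0);print('cen',cen)
s=dict(np.load('scene.npz'));m2,P2=red(s);k=P2[m2];print('scene rim', k[(k[:,2]>.048)&(k[:,2]<.06)].mean(0), k[k[:,2]>.07].mean(0))
# rack in this view
g=(P[...,2]>.14)&(P[...,2]<.18)&(P[...,0]>.6);k=P[g];print('cap',len(k),np.median(k[:,2]) if len(k) else 0, np.polyfit(k[:,1],k[:,0],1))
E
```

```text
4066 [0.0015 0.0036 0.0545 0.0561]
643 ((453.22479248046875, -160.0268096923828), (98.22599029541016, 58.53285217285156), 21.21450424194336) [ 0.4307 -0.1719  0.0544]
0 ((0.0, 0.0), (0.0, 0.0), 0.0) [nan nan nan]
(296, 275) [ 0.3885 -0.1556  0.055 ]
(359, 277) [ 0.4101 -0.2081  0.055 ]
(361, 171) [ 0.5109 -0.1697  0.055 ]
(301, 171) [ 0.4862 -0.1138  0.055 ]
(310, 142) [ 0.5028 -0.1178  0.088 ]
(355, 142) [ 0.52   -0.1569  0.088 ]
[np.float64(23.19754546152929), np.float64(20.86102352946934)]
cen [ 0.44892257 -0.16179462  0.055     ]
scene rim [ 0.44700548 -0.15509838  0.05239154] [ 0.51051284 -0.13108467  0.08051703]
cap 2043 0.15068279451198344 [0.07864407 0.69108137]<stdin>:5: RuntimeWarning: Mean of empty slice.
  ret = um.true_divide(
```

```bash
cat > geo.py <<'E'
import numpy as np
def box(x0,x1,z0,z1,st=.5):
    xs=np.linspace(x0,x1,max(2,int((x1-x0)/st)+1));zs=np.linspace(z0,z1,max(2,int((z1-z0)/st)+1))
    X,Z=np.meshgrid(xs,zs);return np.c_[X.ravel(),Z.ravel()]
hook=np.r_[box(0,13,0,4),box(9,13,0,26),box(-3,0,-62,4),box(-100,-3,-62,-60,2),box(-100,-3,-9,-7,2)]
rack=[(0,6,-70,0),(0,6,20,42),(0,22,36,42)]
def sd(p,b): # signed distance to box
    dx=np.maximum(b[0]-p[:,0],p[:,0]-b[1]);dz=np.maximum(b[2]-p[:,1],p[:,1]-b[3])
    return np.where((dx>0)|(dz>0),np.hypot(dx.clip(0),dz.clip(0)),np.maximum(dx,dz))
def clr(h,t,pts=hook):
    c,s=np.cos(np.radians(t)),np.sin(np.radians(t))
    q=np.c_[pts[:,0]*c+pts[:,1]*s,-pts[:,0]*s+pts[:,1]*c]+h
    return min(sd(q,b).min() for b in rack)
def grip(al,gx,gz): # gripper side outline rel heel, bin frame, grasp at bin (gx,gz)
    a=np.radians(al);F=np.r_[box(-10,10,-19,69,2),box(-37.5,37.5,69,170,3)]
    ax=np.array([np.cos(a),np.sin(a)]);bk=np.array([-np.sin(a),np.cos(a)])
    return F[:,:1]*ax+F[:,1:]*bk+[gx-50,gz-62]
E
python3 - <<'E'
from geo import *
for t in [75,70,65,60,55,50,45,40,30,20,10,5,0]:
    best=[]
    for hx in np.arange(-4,4.1,1):
        for hz in np.arange(-1,20,1): best.append((clr((hx,hz),t),hx,hz))
    best.sort(reverse=True);c,hx,hz=best[0]
    # entry: retract along -lip direction / horizontal, min clearance
    s,co=np.sin(np.radians(t)),np.cos(np.radians(t))
    ent=min(clr((hx-d*s,hz-d*co),t) for d in range(0,45,3)); enh=min(clr((hx-d,hz),t) for d in range(0,45,3))
    print(t,np.round(best[0],1),'top3',[tuple(np.round(b,1)) for b in best[1:3]],'entry along lip %.1f horiz %.1f'%(ent,enh),
      'grip',[round(clr((hx,hz),t,grip(al,0,36)),0) for al in (10,20,30)])
E
```

```text
75 [ 2.  4. 14.] top3 [(np.float64(1.6), np.float64(-4.0), np.float64(14.0)), (np.float64(1.5), np.float64(3.0), np.float64(14.0))] entry along lip -0.4 horiz 1.4 grip [np.float64(17.0), np.float64(21.0), np.float64(24.0)]
70 [ 2.6  4.  13. ] top3 [(np.float64(2.2), np.float64(4.0), np.float64(12.0)), (np.float64(2.0), np.float64(4.0), np.float64(14.0))] entry along lip -1.6 horiz 0.8 grip [np.float64(17.0), np.float64(21.0), np.float64(25.0)]
65 [ 3.3  4.  12. ] top3 [(np.float64(2.8), np.float64(4.0), np.float64(11.0)), (np.float64(2.6), np.float64(4.0), np.float64(13.0))] entry along lip -2.7 horiz 0.2 grip [np.float64(17.0), np.float64(22.0), np.float64(26.0)]
60 [ 3.8  4.  11. ] top3 [(np.float64(3.4), np.float64(4.0), np.float64(12.0)), (np.float64(3.4), np.float64(3.0), np.float64(12.0))] entry along lip -2.9 horiz -0.3 grip [np.float64(17.0), np.float64(23.0), np.float64(27.0)]
55 [ 4.2  4.  11. ] top3 [(np.float64(4.1), np.float64(4.0), np.float64(10.0)), (np.float64(3.9), np.float64(3.0), np.float64(11.0))] entry along lip -3.0 horiz 0.4 grip [np.float64(19.0), np.float64(2
[... 1119 characters left out ...]
64(35.0), np.float64(45.0)]
10 [ 3.2 -2.   8. ] top3 [(np.float64(3.2), np.float64(-2.0), np.float64(7.0)), (np.float64(3.0), np.float64(-2.0), np.float64(6.0))] entry along lip -3.0 horiz -3.0 grip [np.float64(26.0), np.float64(39.0), np.float64(40.0)]
5 [ 2.3 -2.   4. ] top3 [(np.float64(2.3), np.float64(-2.0), np.float64(5.0)), (np.float64(2.3), np.float64(-2.0), np.float64(3.0))] entry along lip -3.0 horiz -3.0 grip [np.float64(26.0), np.float64(39.0), np.float64(37.0)]
0 [ 1. -1.  9.] top3 [(np.float64(1.0), np.float64(-1.0), np.float64(8.0)), (np.float64(1.0), np.float64(-1.0), np.float64(7.0))] entry along lip -3.0 horiz -3.0 grip [np.float64(30.0), np.float64(35.0), np.float64(33.0)]
```

```bash
python3 - <<'E'
from geo import *
import heapq,json
X=np.arange(-45,7);Z=np.arange(-4,24);T=np.arange(0,80,5)
C=np.array([[[clr((x,z),t) for t in T] for z in Z] for x in X])
np.save('C.npy',C)
s=(0,int(12+4),12);g=(45-2,5+4,1) # from (-45,12,60) to (-2,5,5)
# min of sum of 1/clearance penalty
D={s:0};prev={};h=[(0,s)]
while h:
    d,n=heapq.heappop(h)
    if n==g:break
    if d>D[n]:continue
    for dx in(-1,0,1):
     for dz in(-1,0,1):
      for dt in(-1,0,1):
        m=(n[0]+dx,n[1]+dz,n[2]+dt)
        if not(0<=m[0]<len(X) and 0<=m[1]<len(Z) and 0<=m[2]<len(T)) or m==n: continue
        c=min(C[m],8)
        if c<=.3: continue
        e=d+np.sqrt(dx*dx+dz*dz+4*dt*dt)*(1/c**2+.005)
        if e<D.get(m,1e9): D[m]=e;prev[m]=n;heapq.heappush(h,(e,m))
p=[g]
while p[-1]!=s:p.append(prev[p[-1]])
print([(int(X[a]),int(Z[b]),int(T[c]),round(float(C[a,b,c]),1)) for a,b,c in p[::-1]][-42:])
from plan import *
legs([((.44,-.13,.25),(180,-20,21.5),5),((.415,-.175,.151),(180,-20,21.5),4),((.456,-.159,.0285),(180,-20,21.5),4)])
E
```

```text
[(-38, 12, 60, 10.9), (-37, 12, 60, 10.0), (-36, 12, 60, 9.2), (-35, 12, 65, 9.2), (-34, 12, 65, 8.4), (-33, 12, 70, 9.3), (-32, 12, 70, 8.8), (-31, 12, 70, 8.3), (-30, 12, 70, 8.0), (-29, 12, 70, 7.7), (-28, 12, 70, 7.6), (-27, 12, 70, 7.5), (-26, 12, 70, 7.2), (-25, 12, 70, 6.8), (-24, 13, 70, 6.6), (-23, 13, 70, 6.6), (-22, 13, 70, 6.6), (-21, 13, 70, 6.4), (-20, 13, 70, 6.1), (-19, 14, 70, 6.1), (-18, 14, 70, 6.3), (-17, 14, 70, 6.0), (-16, 15, 70, 6.2), (-15, 15, 70, 6.2), (-14, 15, 70, 5.9), (-13, 16, 70, 6.3), (-12, 16, 70, 6.1), (-11, 16, 70, 5.8), (-10, 16, 65, 5.7), (-9, 16, 60, 5.0), (-8, 15, 55, 4.4), (-7, 15, 50, 4.5), (-6, 14, 45, 4.5), (-5, 13, 40, 4.6), (-4, 12, 35, 4.6), (-3, 11, 30, 5.0), (-2, 10, 25, 5.7), (-2, 9, 20, 5.0), (-2, 8, 20, 4.6), (-2, 7, 15, 3.8), (-2, 6, 10, 3.0), (-2, 5, 5, 2.3)]
5 x [0.0183, -0.0059, 0.0016] [-0.44, -3.65, 0.39]
   -> [ 0.4401 -0.1302  0.2499] [-180.    -19.98   21.49]
4 x [-0.0178, 0.0081, 0.0198] [-0.0, 0.01, -0.0]
   -> [ 0.4149 -0.1749  0.1512] [-180.    -20.02   21.49]
4 x [-0.0001, 0.0001, 0.0326] [-0.0, -0.0, -0.0]
   -> [ 0.4562 -0.159   0.0285] [-180.    -20.02   21.49]
```

>>> move_arm --increments '[{"linear": [0.018, -0.006, 0.0016], "twist": [-0.4, -3.6, 0.4]}, {"linear": [0.018, -0.006, 0.0016], "twist": [-0.4, -3.6, 0.4]}, {"linear": [0.018, -0.006, 0.0016], "twist": [-0.4, -3.6, 0.4]}, {"linear": [0.018, -0.006, 0.0016], "twist": [-0.4, -3.6, 0.4]}, {"linear": [0.018, -0.006, 0.0016], "twist": [-0.4, -3.6, 0.4]}, {"linear": [0, 0, 0], "twist": [0, 0, 0]}]'

```text
t: 3.9
eef_pos: [0.4406, -0.13, 0.2506]
tcp_rot: [180.0, -20.4, 21.8]
ft_force: [-0.4, -0.8, -0.6]
finger_gap: 0.0919
```

```bash
python3 - <<'E'
from plan import *
print(np.round(ctrl.read_state()['joint_pos'],1))
legs([((.415,-.175,.151),(180,-20,21.5),5),((.456,-.159,.0285),(180,-20,21.5),5)])
E
```

```text
[-24.1  -4.4  45.3 128.8 -16.7  40.4 -35.3]
5 x [-0.0145, 0.0065, 0.0159] [-0.01, -0.09, 0.05]
   -> [ 0.415  -0.1752  0.151 ] [179.99 -19.98  21.53]
5 x [-0.0001, -0.0, 0.026] [-0.0, 0.0, 0.0]
   -> [ 0.4558 -0.1591  0.0286] [179.99 -19.98  21.53]
```

>>> move_arm --increments '[{"linear": [-0.0145, 0.0065, 0.016], "twist": [0, -0.1, 0]}, {"linear": [-0.0145, 0.0065, 0.016], "twist": [0, -0.1, 0]}, {"linear": [-0.0145, 0.0065, 0.016], "twist": [0, -0.1, 0]}, {"linear": [-0.0145, 0.0065, 0.016], "twist": [0, -0.1, 0]}, {"linear": [-0.0145, 0.0065, 0.016], "twist": [0, 0, 0]}, {"linear": [0, 0, 0], "twist": [0, 0, 0]}]'

```text
t: 4.5
eef_pos: [0.4096, -0.177, 0.147]
tcp_rot: [-179.7, -19.8, 21.2]
ft_force: [-0.3, 0.4, -0.4]
finger_gap: 0.0919
```

```bash
python3 - <<'E'
from plan import *
from red import red
s=ctrl.read_state();print(np.round(s['joint_pos'],1))
c=ctrl.camera('wrist');save(c,'w3');np.savez('w3.npz',**c);m,P=red(c);q=P[m]
rim=q[(q[:,2]>.049)&(q[:,2]<.061)];k=q[q[:,2]>.072]
print(len(rim),cv2.minAreaRect((rim[:,:2]*1000).astype(np.float32)),len(k),k.mean(0) if len(k) else '')
# bin in tool frame
T=rot(s['tcp_rot']);print('rim y in tool',np.percentile(((rim-s['eef_pos'])@T)[:,1],[1,99]))
legs([((.456,-.159,.0285),(180,-20,21.5),5)])
E
```

```text
[-14.9  11.6  50.4 134.8 -47.1  35.6   4. ]
1278 ((454.2906799316406, -159.58145141601562), (98.5193862915039, 59.26736831665039), 21.33964729309082) 0 
rim y in tool [-0.02892105  0.02994321]
5 x [0.001, 0.0001, 0.0258] [-0.04, 0.02, -0.04]
   -> [ 0.4561 -0.1591  0.0287] [179.97 -19.98  21.52]
```

>>> move_arm --increments '[{"linear": [0.0012, 0, 0.0258], "twist": [0, 0, 0]}, {"linear": [0.0012, 0, 0.0258], "twist": [0, 0, 0]}, {"linear": [0.0012, 0, 0.0258], "twist": [0, 0, 0]}, {"linear": [0.0012, 0, 0.0258], "twist": [0, 0, 0]}, {"linear": [0.001, 0, 0.0258], "twist": [0, 0, 0]}, {"linear": [0, 0, 0], "twist": [0, 0, 0]}, {"linear": [0, 0, 0], "twist": [0, 0, 0]}]'

```text
t: 5.25
eef_pos: [0.4549, -0.1607, 0.0374]
tcp_rot: [-179.9, -19.9, 21.5]
ft_force: [-1.0, -0.2, 0.1]
finger_gap: 0.0918
```

>>> move_arm --increments '[{"linear": [0, 0, 0], "twist": [0, 0, 0]}, {"linear": [0, 0, 0], "twist": [0, 0, 0]}, {"linear": [0, 0, 0], "twist": [0, 0, 0]}, {"linear": [0, 0, 0], "twist": [0, 0, 0]}, {"linear": [0, 0, 0], "twist": [0, 0, 0]}, {"linear": [0, 0, 0], "twist": [0, 0, 0]}]' --gripper 0

```text
t: 5.85
eef_pos: [0.4552, -0.1583, 0.0364]
tcp_rot: [-179.8, -19.9, 21.7]
ft_force: [-1.7, 0.8, 6.2]
finger_gap: 0.0599
```

```bash
python3 - <<'E'
from plan import *
s=ctrl.read_state();print({k:np.round(s[k],4).tolist() for k in ['t','joint_pos','eef_pos','tcp_rot','ft_force','finger_gap']})
# bin pose in tool frame
T=rot(s['tcp_rot']);B=rot((0,0,21.4));b=np.array([.4543,-.1597,0])
print((T.T@(b-s['eef_pos'])).round(4), R.from_matrix(T.T@B).as_euler('xyz',degrees=True))
legs([((.46,-.15,.23),(180,-20,15),6),((.50,-.02,.26),(180,0,-5),6)])
E
```

```text
{'t': 5.85, 'joint_pos': [7.8155, 26.9082, 19.6689, 132.9625, -73.8405, 24.0851, 25.6191], 'eef_pos': [0.4552, -0.1583, 0.0364], 'tcp_rot': [-179.8224, -19.885, 21.7033], 'ft_force': [-1.7414, 0.823, 6.1514], 'finger_gap': 0.0599}
[-0.0137  0.0011  0.0338] [179.70139222 -19.88364127   0.38681743]
6 x [0.0121, -0.0011, -0.0299] [-0.41, 0.02, 1.05]
   -> [ 0.4599 -0.1501  0.2298] [-180.  -20.   15.]
6 x [0.01, -0.021, -0.0029] [-0.58, -3.3, 3.3]
   -> [ 0.4997 -0.0198  0.2601] [-1.7999e+02  1.0000e-02 -5.0000e+00]
```

>>> move_arm --increments '[{"linear": [0.003, 0, -0.01], "twist": [0, 0, 0]}, {"linear": [0.012, -0.001, -0.03], "twist": [-0.4, 0, 1]}, {"linear": [0.012, -0.001, -0.03], "twist": [-0.4, 0, 1]}, {"linear": [0.012, -0.001, -0.03], "twist": [-0.4, 0, 1]}, {"linear": [0.012, -0.001, -0.03], "twist": [-0.4, 0, 1]}, {"linear": [0.012, -0.001, -0.03], "twist": [-0.4, 0, 1]}, {"linear": [0.012, -0.001, -0.03], "twist": [-0.4, 0, 1]}]'

```text
t: 6.55
eef_pos: [0.4578, -0.151, 0.2407]
tcp_rot: [180.0, -19.7, 15.2]
ft_force: [0.8, 0.5, -2.4]
finger_gap: 0.0599
```

>>> move_arm --increments '[{"linear": [0.01, -0.021, -0.003], "twist": [-0.6, -3.3, 3.3]}, {"linear": [0.01, -0.021, -0.003], "twist": [-0.6, -3.3, 3.3]}, {"linear": [0.01, -0.021, -0.003], "twist": [-0.6, -3.3, 3.3]}, {"linear": [0.01, -0.021, -0.003], "twist": [-0.6, -3.3, 3.3]}, {"linear": [0.01, -0.021, -0.003], "twist": [-0.6, -3.3, 3.3]}, {"linear": [0.01, -0.021, -0.003], "twist": [-0.6, -3.3, 3.3]}, {"linear": [0, 0, 0], "twist": [0, 0, 0]}]'

```text
t: 7.25
eef_pos: [0.4988, -0.0189, 0.2699]
tcp_rot: [179.9, -0.1, -4.1]
ft_force: [-0.5, -0.5, -1.7]
finger_gap: 0.0602
```

```bash
python3 look.py w4
```

```text
{'t': 7.25, 'joint_pos': [-30.156, 9.337, 32.032, 111.502, -5.514, 60.56, -89.868], 'eef_pos': [0.499, -0.019, 0.27], 'tcp_rot': [179.869, -0.122, -4.108], 'ft_force': [-0.476, -0.539, -1.749], 'finger_gap': 0.06}
```

View pics/w4.png

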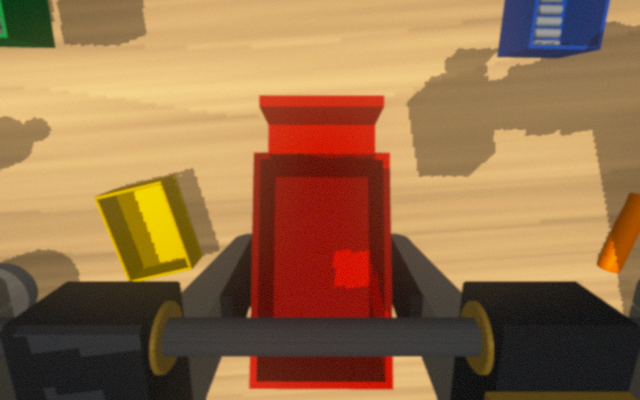

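The bin is held squarely: its rim spans (253..390, 153..388), and the lip's top edge is at row 97, columns 260..383. The blue bin shows at (553,25) and the green at (25,20). I'll pitch up to see the rack.

>>> move_arm --increments '[{"linear": [0, 0, -0.008], "twist": [0, 5, 0]}, {"linear": [0, 0, -0.008], "twist": [0, 5, 0]}, {"linear": [0, 0, -0.008], "twist": [0, 5, 0]}, {"linear": [0, 0, -0.008], "twist": [0, 5, 0]}, {"linear": [0, 0, -0.008], "twist": [0, 5, 0]}, {"linear": [0, 0, 0], "twist": [0, 0, 0]}, {"linear": [0, 0, 0], "twist": [0, 0, 0]}]'

```text
t: 8.0
eef_pos: [0.4891, -0.0228, 0.3092]
tcp_rot: [179.9, -25.1, -4.4]
ft_force: [0.4, 0.2, -1.3]
finger_gap: 0.0594
```

```bash
python3 look.py w5; python3 - <<'E'
from red import *
# bin in tool frame from w4 (state given)
c=dict(np.load('w4.npz'));m,P=red(c)
e=np.array([.499,-.019,.27]);T=rot((179.869,-.122,-4.108))
K=np.array(c['K']);
q=(P[m]-e)@T
print('tool z pct',np.percentile(q[:,2],[1,5,50,95,99]).round(4))
# expected: bin origin at tool (-.0137,.0011,.0338), pitch -19.9: transform to bin coords
B=rot((179.7,-19.9,0.4)); b=(q-[-.0137,.0011,.0338])@B
print('z hist',np.histogram(b[:,2],bins=np.arange(-.01,.1,.005)))
lip=b[(b[:,2]>.075)&(b[:,0]>.05)];print('lip',len(lip),lip.mean(0).round(4),np.percentile(lip,[1,99],axis=0).round(4).tolist())
rim=b[(b[:,2]>.050)&(b[:,2]<.060)];print('rim',len(rim),np.percentile(rim,[1,99],axis=0).round(4).tolist())
fr=rim[rim[:,0]<-.04];bk=rim[(rim[:,0]>.044)&(rim[:,0]<.052)];print('rim z back/front',len(bk),len(fr),np.median(bk,0).round(4),np.median(fr,0).round(4))
fl=b[(abs(b[:,2]-.003)<.006)&(abs(b[:,0])<.045)];print('floor tilt',len(fl),np.polyfit(fl[:,0],fl[:,2],1))
E
```

```text
{'t': 8.0, 'joint_pos': [-32.923, -9.832, 26.64, 126.745, 14.202, 38.032, -109.436], 'eef_pos': [0.489, -0.023, 0.309], 'tcp_rot': [179.948, -25.089, -4.412], 'ft_force': [0.395, 0.241, -1.284], 'finger_gap': 0.059}
tool z pct [-0.0294 -0.0275  0.0223  0.0442  0.0464]
z hist (array([    0,     0, 13220,   434,   388,   433,   385,   451,   433,
         465,   489,   513,  1440,  1436,   348,  3211,   307,   314,
         293,  1393,     1]), array([-0.01 , -0.005,  0.   ,  0.005,  0.01 ,  0.015,  0.02 ,  0.025,
        0.03 ,  0.035,  0.04 ,  0.045,  0.05 ,  0.055,  0.06 ,  0.065,
        0.07 ,  0.075,  0.08 ,  0.085,  0.09 ,  0.095]))
lip 2001 [0.0599 0.0006 0.0855] [[0.0586, -0.0196, 0.0754], [0.0625, 0.0221, 0.0894]]
rim 2876 [[-0.02, -0.0292, 0.0502], [0.0488, 0.0308, 0.0592]]
rim z back/front 594 0 [ 0.0471 -0.0043  0.0551] [nan nan nan]
floor tilt 13115 [0.00131003 0.00314952]
  return _methods._mean(a, axis=axis, dtype=dtype,
  ret = um.true_divide(
```

View pics/w5.png

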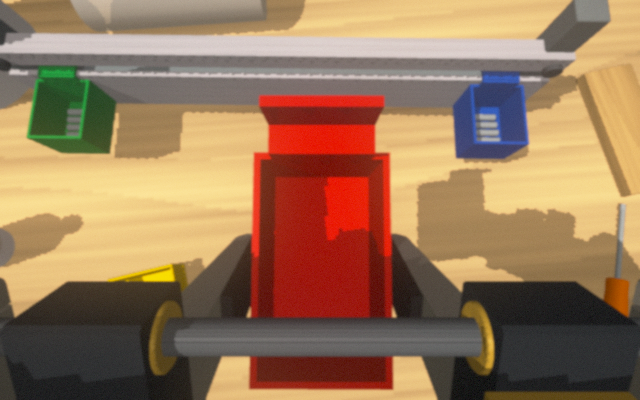

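Both hanging bins are in view, the green at (72,113) and the blue at (491,118). The cap runs along rows 35-75 and the groove shows as a dark line at about row 72.

```bash
python3 - <<'E'
from red import *
c=dict(np.load('w5.npz'));P=cloud(c);hsv=cv2.cvtColor(c['pixels'],cv2.COLOR_RGB2HSV).astype(int);H,S,V=hsv[...,0],hsv[...,1],hsv[...,2]
ok=c['depth']>0
y=np.radians(-5.1)
def fr(q,o=(0.693,0)): # to rack-ish frame
    d=q[:,:2]-o;return np.c_[d@[np.cos(y),np.sin(y)],d@[-np.sin(y),np.cos(y)],q[:,2]]
g=ok&(S<70)&(P[...,0]>.6)&(P[...,2]>.03)&(P[...,2]<.2)&(abs(P[...,1])<.3)
q=P[g];print('z hist',list(zip(*[a.round(3).tolist() for a in np.histogram(q[:,2],bins=np.arange(.03,.2,.005))][::-1])))
cap=q[q[:,2]>.15];print('cap z',np.percentile(cap[:,2],[5,50,95]))
def edge(k,pc):
    f=[]
    for yy in np.arange(-.2,.21,.02):
        s=k[abs(k[:,1]-yy)<.01]
        if len(s)>10: f.append((yy,np.percentile(s[:,0],pc)))
    f=np.array(f);p=np.polyfit(f[:,1-1],f[:,1],1);return p,np.std(f[:,1]-np.polyval(p,f[:,0])),len(f)
print('cap front',edge(cap,3),'cap back',edge(cap,97))
ls=q[(q[:,2]>.055)&(q[:,2]<.10)];print('lower slat face',edge(ls,50))
us=q[(q[:,2]>.14)&(q[:,2]<.15)];print('upper slat face',len(us),edge(us,50) if len(us)>50 else '')
f=fr(q);s=f[abs(f[:,1])<.2];
for z in np.arange(.09,.165,.003):
    k=s[abs(s[:,2]-z)<.0015];print(round(z,3),len(k),np.percentile(k[:,0],[5,50,95]).round(4) if len(k) else '',end=';')
print()
for nm,hh in [('green',(50,85)),('blue',(105,130))]:
    m=ok&(H>hh[0])&(H<hh[1])&(S>110)&(P[...,0]>.55)&(abs(P[...,1])<.36)&(P[...,2]>.02)&(P[...,2]<.2)
    k=fr(P[m]);r=k[k[:,2]>np.percentile(k[:,2],99)-.01]
    rimz=np.histogram(k[:,2],bins=np.arange(.03,.15,.003));print(nm,len(k),np.percentile(k,[1,99],axis=0).round(4).tolist(),'hook y',np.percentile(k[k[:,2]>.113][:,1],[2,50,98]).round(4))
    print(rimz[0].tolist())
E
```

```text
z hist [(0.03, 228), (0.035, 251), (0.04, 387), (0.045, 579), (0.05, 919), (0.055, 1100), (0.06, 1297), (0.065, 1647), (0.07, 1052), (0.075, 795), (0.08, 736), (0.085, 760), (0.09, 783), (0.095, 809), (0.1, 880), (0.105, 961), (0.11, 1128), (0.115, 2677), (0.12, 131), (0.125, 0), (0.13, 0), (0.135, 952), (0.14, 1504), (0.145, 1602), (0.15, 1720), (0.155, 12030), (0.16, 468), (0.165, 180), (0.17, 161), (0.175, 166), (0.18, 186), (0.185, 174), (0.19, 195)]
cap z [0.15227725 0.15850706 0.17918085]
cap front (array([0.08981708, 0.69345879]), np.float64(5.7811199024692444e-05), 21) cap back (array([0.09003537, 0.71542627]), np.float64(0.000236699797615402), 21)
lower slat face (array([0.09364929, 0.69464122]), np.float64(0.00025014188111827004), 21)
upper slat face 3106 (array([0.08975816, 0.69421094]), np.float64(7.409720037493319e-05), 21)
0.09 420 [0.0006 0.0013 0.0019];0.093 417 [0.0006 0.0012 0.0019];0.096 418 [0.0006 0.0012 0.0019];0.099 432 [0.0006 0.0012 0.0019];0.102 460 [0.0005 0.0012 0.0019];0.105 464 [0.0005 0.0012 0.0019];0.108 453 [0.0005 0.0012 0.0019];0.111 477 [0.0006 0.0
[... 294 characters left out ...]
0.0012 0.0019];0.15 641 [0.0005 0.0012 0.0019];0.153 658 [0.0005 0.0012 0.0019];0.156 1088 [0.0006 0.0016 0.0215];0.159 7766 [0.0015 0.0117 0.0219];0.162 22 [0.0009 0.0094 0.0172];0.165 0 ;
green 3411 [[-0.0697, 0.2225, 0.0573], [0.0084, 0.2825, 0.1215]] hook y [0.2336 0.2533 0.2722]
[0, 0, 0, 0, 0, 0, 0, 0, 14, 109, 59, 81, 100, 93, 102, 118, 120, 125, 117, 145, 135, 152, 168, 170, 202, 247, 621, 61, 53, 167, 252, 0, 0, 0, 0, 0, 0, 0, 0]
blue 3759 [[-0.0699, -0.2647, 0.0568], [0.007, -0.2061, 0.1213]] hook y [-0.2545 -0.2352 -0.2168]
[0, 0, 0, 0, 0, 0, 0, 0, 53, 240, 95, 107, 118, 119, 127, 139, 140, 147, 170, 152, 171, 167, 188, 175, 197, 255, 507, 53, 45, 171, 223, 0, 0, 0, 0, 0, 0, 0, 0]
```

```bash
cat > hk.py <<'E'
from plan import *
GR=np.array([.6950,.0088,.1169]);YAW=-5.13
Rtb=rot((180,-19.9,0));ttb=np.array([-.0137,.0003,.0338])
HEEL=np.array([.05,0,.062])
def tcp(hx,hz,th,n=None,dy=0):
    Z=rot((0,0,YAW));Rb=Z@rot((0,th,0));o=GR+Z@np.array([hx,dy,hz])/1000-Rb@HEEL
    Rt=Rb@Rtb.T;p=o-Rt@ttb
    return (p,Rt) if n is None else (p,R.from_matrix(Rt).as_euler('xyz',degrees=True),n)
def heel(s=None):
    s=s or ctrl.read_state();A=rot(s['tcp_rot']);Rb=A@Rtb;o=np.array(s['eef_pos'])+A@ttb
    Z=rot((0,0,YAW));h=Z.T@(o+Rb@HEEL-GR)*1000;e=R.from_matrix(Z.T@Rb).as_euler('xyz',degrees=True)
    return h.round(1),e.round(1)
E
python3 - <<'E'
from hk import *
import heapq
C=np.load('C.npy');X=np.arange(-45,7);Z=np.arange(-4,24);T=np.arange(0,80,5)
for tm in (14,12,11,10,9,8,7):
    s=(0,16,tm);g=(43,9,1);D={s:50};h=[(-50,s)]  # widest path
    while h:
        d,n=heapq.heappop(h);d=-d
        if n==g:break
        for dx in(-1,0,1):
         for dz in(-1,0,1):
          for dt in(-1,0,1):
            m=(n[0]+dx,n[1]+dz,n[2]+dt)
            if not(0<=m[0]<len(X) and 0<=m[1]<len(Z) and 0<=m[2]<=tm): continue
            e=min(d,C[m] if m[2]>4 else 9)
            if e>D.get(m,-99): D[m]=e;heapq.heappush(h,(-e,m))
    print(T[tm],D.get(g))
print(heel())
legs([tcp(-110,60,35,5),tcp(-110,60,60,4)])
E
```

```text
70 9
60 9
55 9
50 9
45 9
40 9
35 9
(array([-155.5,  -49.5,  222.2]), array([-0.1, -5.2,  0.7]))
5 x [0.0035, -0.01, 0.0265] [0.0, -8.04, 0.14]
   -> [0.5311 0.024  0.1837] [179.98  15.1   -5.14]
4 x [-0.0005, 0.0001, -0.006] [0.0, -6.25, -0.0]
   -> [0.5391 0.0229 0.2062] [179.98  40.1   -5.15]
```

>>> move_arm --increments '[{"linear": [0.0035, -0.01, 0.0265], "twist": [0, -8, 0.1]}, {"linear": [0.0035, -0.01, 0.0265], "twist": [0, -8, 0.1]}, {"linear": [0.0035, -0.01, 0.0265], "twist": [0, -8, 0.1]}, {"linear": [0.0035, -0.01, 0.0265], "twist": [0, -8, 0.1]}, {"linear": [0.0035, -0.01, 0.0265], "twist": [0, -8, 0.1]}, {"linear": [-0.0005, 0, -0.006], "twist": [0, -6.2, 0]}, {"linear": [-0.0005, 0, -0.006], "twist": [0, -6.2, 0]}, {"linear": [-0.0005, 0, -0.006], "twist": [0, -6.2, 0]}, {"linear": [-0.0005, 0, -0.006], "twist": [0, -6.2, 0]}, {"linear": [0, 0, 0], "twist": [0, 0, 0]}]'

```text
t: 9.05
eef_pos: [0.541, 0.0236, 0.2021]
tcp_rot: [179.8, 39.8, -5.0]
ft_force: [1.8, 0.2, -2.3]
finger_gap: 0.0599
```

```bash
python3 - <<'E'
from hk import *
import heapq
s_=ctrl.read_state();print(np.round(s_['joint_pos'],1),heel(s_))
C=np.load('C.npy');X=np.arange(-45,7);Z=np.arange(-4,24);T=np.arange(0,80,5)
for tm in (14,12,11,10,9,8,7):
    s=(0,16,tm);g=(43,9,1);D={s:50};h=[(-50,s)]
    while h:
        d,n=heapq.heappop(h);d=-d
        if n==g:break
        for dx in(-1,0,1):
         for dz in(-1,0,1):
          for dt in(-1,0,1):
            m=(n[0]+dx,n[1]+dz,n[2]+dt)
            if not(0<=m[0]<len(X) and 0<=m[1]<len(Z) and 0<=m[2]<=tm): continue
            e=min(d,C[m]+(3 if m[2]<5 else 0))
            if e>D.get(m,-99): D[m]=e;heapq.heappush(h,(-e,m))
    print(T[tm],D.get(g))
legs([tcp(-60,30,60,5),tcp(-40,12,65,4)])
E
```

```text
[-21.5  43.9  29.9  82.3 -17.9  99.5 -82.7] (array([-108.1,    0.8,   56.1]), array([-0.3, 59.7, -0. ]))
70 4.3848379635142285
60 4.3848379635142285
55 4.081786064277943
50 3.4125328418564203
45 2.6360460195099553
40 1.7936995528613455
35 1.6657170268892258
5 x [0.0107, 0.0001, -0.0022] [0.06, -0.05, 0.02]
   -> [0.5889 0.0189 0.1762] [179.99  40.1   -5.11]
4 x [0.0066, 0.0001, -0.0012] [0.0, -1.25, 0.0]
   -> [0.6116 0.0164 0.1621] [179.99  45.1   -5.11]
```

```bash
python3 - <<'E'
from hk import *
import heapq
C=np.load('C.npy');X=np.arange(-45,7);Z=np.arange(-4,24);T=np.arange(0,80,5)
def path(tm,s,g=(43,9,1)):
    D={s:0};prev={};h=[(0,s)]
    while h:
        d,n=heapq.heappop(h)
        if n==g:break
        if d>D[n]:continue
        for dx in(-1,0,1):
         for dz in(-1,0,1):
          for dt in(-1,0,1):
            m=(n[0]+dx,n[1]+dz,n[2]+dt)
            if not(0<=m[0]<len(X) and 0<=m[1]<len(Z) and 0<=m[2]<=tm) or m==n: continue
            c=min(C[m],8)
            if c<=.3: continue
            e=d+np.sqrt(dx*dx+dz*dz+4*dt*dt)*(1/c**3+.002)
            if e<D.get(m,1e9): D[m]=e;prev[m]=n;heapq.heappush(h,(e,m))
    p=[g]
    while p[-1]!=s:p.append(prev[p[-1]])
    return [(int(X[a]),int(Z[b]),int(T[c]),round(float(C[a,b,c]),1)) for a,b,c in p[::-1]]
for tm in (12,11,10): print(path(tm,(0,16,tm))[::2])
legs([tcp(-50,15,57,6)])
E
```

```text
[(-45, 12, 60, 17.2), (-43, 12, 60, 15.3), (-41, 12, 60, 13.5), (-39, 12, 60, 11.8), (-37, 12, 60, 10.0), (-35, 11, 60, 8.8), (-33, 9, 60, 8.3), (-31, 8, 60, 7.9), (-29, 8, 60, 7.1), (-27, 8, 60, 6.8), (-25, 8, 60, 6.4), (-23, 9, 60, 5.8), (-21, 9, 60, 5.3), (-19, 10, 60, 5.2), (-17, 11, 60, 5.0), (-15, 12, 60, 4.9), (-13, 13, 60, 4.8), (-11, 15, 60, 4.8), (-9, 15, 55, 4.5), (-7, 15, 50, 4.5), (-5, 13, 40, 4.6), (-3, 11, 30, 5.0), (-2, 9, 20, 5.0), (-2, 7, 15, 3.8), (-2, 5, 5, 2.3)]
[(-45, 12, 55, 16.7), (-43, 12, 55, 14.7), (-41, 12, 55, 12.8), (-39, 12, 55, 10.9), (-37, 11, 55, 9.5), (-35, 9, 55, 9.0), (-33, 7, 55, 8.5), (-31, 6, 55, 7.9), (-29, 6, 55, 6.9), (-27, 6, 55, 6.5), (-25, 6, 55, 6.3), (-23, 7, 55, 5.5), (-21, 7, 55, 4.8), (-19, 8, 55, 4.5), (-17, 9, 55, 4.1), (-15, 11, 55, 4.3), (-13, 12, 55, 4.3), (-11, 14, 55, 4.2), (-9, 15, 55, 4.5), (-7, 15, 50, 4.5), (-5, 13, 40, 4.6), (-3, 11, 30, 5.0), (-2, 9, 20, 5.0), (-2, 7, 15, 3.8), (-2, 5, 5, 2.3)]
[(-45, 12, 50, 16.8), (-43, 12, 50, 14.8), (-41, 12, 50, 12.8), (-39, 11, 50, 11.0), (-37, 9, 50, 9.7), (-35, 7, 50, 9.2), (-33, 5, 50, 8.9), (-31, 4, 50, 8.1), (-29, 4, 50, 7.0), (-27, 4, 50, 6.3), (-25, 4, 50, 6.1), (-23, 5, 50, 5.2), (-21, 5, 50, 4.3), (-19, 6, 50, 3.8), (-17, 8, 50, 3.4), (-15, 9, 50, 3.5), (-13, 11, 50, 3.7), (-11, 13, 50, 3.4), (-9, 14, 50, 4.0), (-7, 14, 50, 4.0), (-5, 13, 40, 4.6), (-3, 11, 30, 5.0), (-2, 9, 20, 5.0), (-2, 7, 15, 3.8), (-2, 5, 5, 2.3)]
6 x [0.0119, 0.0001, -0.0003] [0.05, 0.46, 0.02]
   -> [0.5976 0.018  0.1589] [179.99  37.09  -5.13]
```

>>> move_arm --increments '[{"linear": [0.012, 0, 0], "twist": [0, 0.4, 0]}, {"linear": [0.012, 0, 0], "twist": [0, 0.4, 0]}, {"linear": [0.012, 0, 0], "twist": [0, 0.4, 0]}, {"linear": [0.012, 0, 0], "twist": [0, 0.4, 0]}, {"linear": [0.012, 0, 0], "twist": [0, 0.4, 0]}, {"linear": [0.012, 0, 0], "twist": [0, 0.4, 0]}, {"linear": [0, 0, 0], "twist": [0, 0, 0]}]'

```text
t: 9.75
eef_pos: [0.5959, 0.0192, 0.1602]
tcp_rot: [179.9, 37.2, -4.9]
ft_force: [-0.7, 0.3, -2.1]
finger_gap: 0.0596
```

```bash
python3 - <<'E'
from hk import *
s=ctrl.read_state();print(np.round(s['joint_pos'],1),heel(s))
c=ctrl.camera('scene');i=cv2.resize(c['pixels'][130:270,230:380,::-1],None,fx=5,fy=4,interpolation=cv2.INTER_CUBIC);cv2.imwrite('pics/s2.png',i)
legs([tcp(-38,11,57,4),tcp(-31,7,57,2),tcp(-25,7,57,2)])
E
```

```text
[-19.2  50.   29.2  75.3 -20.   98.  -82.5] (array([-51.8,   1.4,  16.3]), array([-0.1, 57.1,  0.2]))
4 x [0.0037, 0.0003, -0.0009] [0.05, 0.04, 0.04]
   -> [0.6093 0.0167 0.1547] [180.    37.11  -5.13]
2 x [0.0041, -0.0, -0.0006] [0.0, 0.0, -0.0]
   -> [0.6165 0.0161 0.1507] [180.    37.11  -5.13]
2 x [0.0023, -0.0, -0.0018] [0.0, 0.0, -0.0]
   -> [0.6223 0.0155 0.1508] [180.    37.11  -5.13]
```

View pics/s2.png

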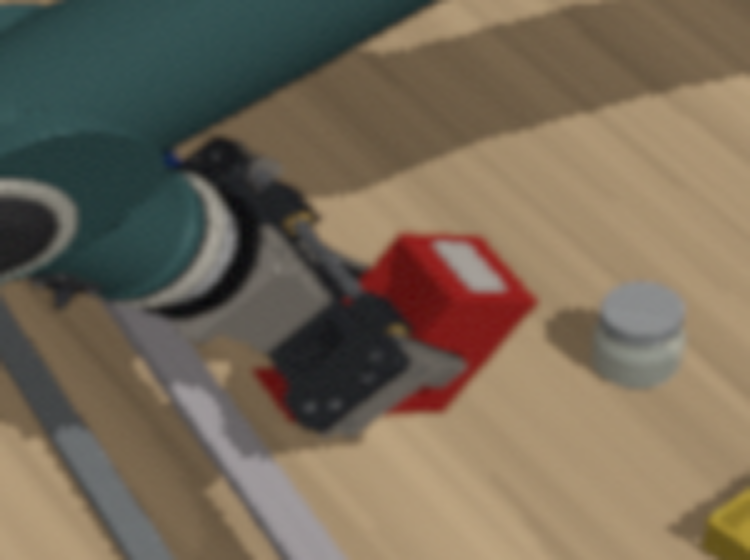

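The scene crop shows the bin tipped up, label uppermost, with its hook just short of the slats and the gripper above and clear of the cap. I'll feed the hook in by small steps.

>>> move_arm --increments '[{"linear": [0.0037, 0.0003, -0.001], "twist": [0, -0.2, 0]}, {"linear": [0.0037, 0.0003, -0.001], "twist": [0, -0.2, 0]}, {"linear": [0.0037, 0.0003, -0.001], "twist": [0, -0.2, 0]}, {"linear": [0.0037, 0.0003, -0.001], "twist": [0, -0.2, 0]}, {"linear": [0.0041, 0, -0.0006], "twist": [0, 0, 0]}, {"linear": [0.0041, 0, -0.0006], "twist": [0, 0, 0]}, {"linear": [0, 0, 0], "twist": [0, 0, 0]}]'

```text
t: 10.5
eef_pos: [0.6168, 0.0162, 0.1509]
tcp_rot: [179.9, 38.0, -4.9]
ft_force: [0.5, 0.2, -0.7]
finger_gap: 0.0597
```

```bash
python3 - <<'E'
from hk import *
s=ctrl.read_state();print(np.round(s['joint_pos'],1),heel(s),np.round(s['ft_force'],1))
legs([tcp(-25,7,58,3),tcp(-19,9.5,58,3),tcp(-15,12,58,2),tcp(-11,15,58,3)])
E
```

```text
[-17.7  53.   28.8  70.8 -20.5 100.1 -82.6] (array([-31.1,   0.3,   6.4]), array([-0.1, 57.9,  0.2])) [ 0.5  0.2 -0.7]
3 x [0.0015, 0.0, -0.0014] [0.07, -0.02, 0.06]
   -> [0.6229 0.0157 0.1515] [-180.     38.1    -5.15]
3 x [0.001, 0.0, -0.0019] [-0.0, 0.0, -0.0]
   -> [0.6287 0.0151 0.1541] [-180.     38.1    -5.15]
2 x [0.0009, 0.0, -0.0023] [-0.01, 0.0, -0.01]
   -> [0.633  0.0148 0.1566] [180.    38.1   -5.12]
3 x [0.0004, 0.0, -0.0016] [0.0, 0.0, 0.0]
   -> [0.6369 0.0144 0.1597] [180.    38.1   -5.12]
```

>>> move_arm --increments '[{"linear": [0.0015, 0, -0.0014], "twist": [0, 0, 0]}, {"linear": [0.0015, 0, -0.0014], "twist": [0, 0, 0]}, {"linear": [0.0015, 0, -0.0014], "twist": [0, 0, 0]}, {"linear": [0.001, 0, -0.0019], "twist": [0, 0, 0]}, {"linear": [0.001, 0, -0.0019], "twist": [0, 0, 0]}, {"linear": [0.001, 0, -0.0019], "twist": [0, 0, 0]}, {"linear": [0, 0, 0], "twist": [0, 0, 0]}]'

```text
t: 11.2
eef_pos: [0.6288, 0.0151, 0.1548]
tcp_rot: [179.9, 38.0, -4.9]
ft_force: [-0.9, -0.6, -2.1]
finger_gap: 0.0597
```

>>> move_arm --increments '[{"linear": [0.0009, 0, -0.0023], "twist": [0, 0, 0]}, {"linear": [0.0009, 0, -0.0023], "twist": [0, 0, 0]}, {"linear": [0.0004, 0, -0.0016], "twist": [0, 0, 0]}, {"linear": [0.0004, 0, -0.0016], "twist": [0, 0, 0]}, {"linear": [0.0004, 0, -0.0016], "twist": [0, 0, 0]}, {"linear": [0, 0, 0], "twist": [0, 0, 0]}]'

```text
t: 11.8
eef_pos: [0.6369, 0.0145, 0.1604]
tcp_rot: [179.9, 38.0, -4.9]
ft_force: [0.7, -0.4, -1.9]
finger_gap: 0.0598
```

```bash
python3 - <<'E'
from hk import *
s=ctrl.read_state();print(np.round(s['joint_pos'],1),heel(s),np.round(s['ft_force'],1))
c=ctrl.camera('wrist');save(c,'w6')
legs([tcp(-9,15,55,2),tcp(-7,15,50,2),tcp(-5,13,40,3),tcp(-3,11,30,3),tcp(-2,9,20,3)])
E
```

```text
[-16.4  54.3  28.1  66.4 -20.4 102.7 -83.4] (array([-10.9,   0.4,  15.9]), array([-0.1, 57.9,  0.2])) [ 0.7 -0.4 -1.9]
2 x [0.0013, 0.0001, 0.0011] [0.09, 1.46, 0.09]
   -> [0.6374 0.0143 0.157 ] [180.    35.1   -5.13]
2 x [0.0012, 0.0, 0.0018] [0.0, 2.5, -0.0]
   -> [0.6374 0.0143 0.1526] [180.    30.1   -5.13]
3 x [0.0014, 0.0, 0.0034] [0.0, 3.33, -0.0]
   -> [0.6366 0.0144 0.1417] [180.    20.11  -5.13]
3 x [0.0014, 0.0, 0.0036] [0.0, 3.34, 0.0]
   -> [0.6375 0.0143 0.1301] [180.    10.09  -5.13]
3 x [0.0009, 0.0, 0.0038] [0.0, 3.33, 0.0]
   -> [0.6388 0.0142 0.1185] [ 1.80e+02  1.00e-01 -5.13e+00]
```

View pics/w6.png

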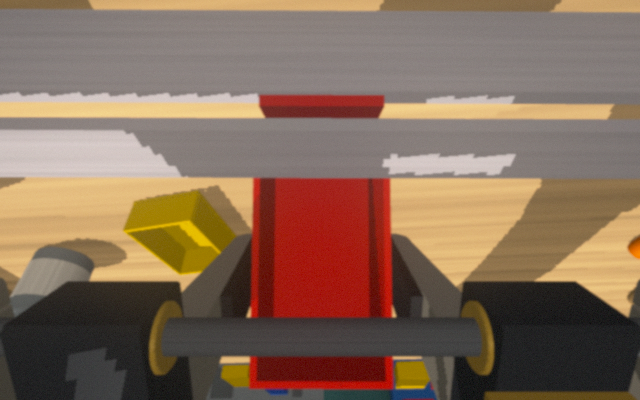

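The wrist view, from behind and above the rack, shows the red lip (rows 95-118, columns 260-383) coming through the groove between the lower slat and the cap. The force is near zero. Next is the swing down.

>>> move_arm --increments '[{"linear": [0.0013, 0, 0.0011], "twist": [0, 1.5, 0.1]}, {"linear": [0.0013, 0, 0.0011], "twist": [0, 1.5, 0.1]}, {"linear": [0.0012, 0, 0.0018], "twist": [0, 2.5, 0]}, {"linear": [0.0012, 0, 0.0018], "twist": [0, 2.5, 0]}, {"linear": [0.0014, 0, 0.0034], "twist": [0, 3.3, 0]}, {"linear": [0.0014, 0, 0.0034], "twist": [0, 3.3, 0]}, {"linear": [0.0014, 0, 0.0034], "twist": [0, 3.3, 0]}, {"linear": [0, 0, 0], "twist": [0, 0, 0]}]'

```text
t: 12.65
eef_pos: [0.6355, 0.0149, 0.1424]
tcp_rot: [179.9, 20.1, -5.1]
ft_force: [-1.1, 0.4, -1.2]
finger_gap: 0.06
```

```bash
python3 - <<'E'
from hk import *
s=ctrl.read_state();print(np.round(s['joint_pos'],1),heel(s),np.round(s['ft_force'],1))
legs([tcp(-3,11,30,3),tcp(-2,9,20,3),tcp(-2,7,13,2),tcp(-2,5,5,2),tcp(-1.5,3,0,2)])
E
```

```text
[-21.3  44.2  29.8  82.4 -20.6  79.6 -82.7] (array([-6.2,  0.5, 13.8]), array([-0.2, 40. , -0. ])) [-1.1  0.4 -1.2]
3 x [0.0018, 0.0002, 0.0038] [0.05, 3.35, 0.02]
   -> [0.6373 0.0141 0.13  ] [-179.99   10.09   -5.13]
3 x [0.001, -0.0, 0.0037] [-0.0, 3.33, -0.0]
   -> [0.639  0.014  0.1186] [-1.7999e+02  1.0000e-01 -5.1400e+00]
2 x [0.0005, -0.0001, 0.0044] [-0.01, 3.5, -0.0]
   -> [0.6402 0.0141 0.1098] [179.99  -6.9   -5.14]
2 x [0.0005, 0.0, 0.0047] [0.0, 4.0, -0.0]
   -> [0.6427 0.0139 0.1007] [179.99 -14.9   -5.14]
2 x [0.0003, 0.0, 0.0034] [0.0, 2.5, -0.0]
   -> [0.6451 0.0136 0.0944] [179.99 -19.9   -5.14]
```

>>> move_arm --increments '[{"linear": [0.0018, 0.0002, 0.0038], "twist": [0, 3.3, 0]}, {"linear": [0.0018, 0.0002, 0.0038], "twist": [0, 3.3, 0]}, {"linear": [0.0018, 0.0002, 0.0038], "twist": [0, 3.3, 0]}, {"linear": [0.001, 0, 0.0037], "twist": [0, 3.3, 0]}, {"linear": [0.001, 0, 0.0037], "twist": [0, 3.3, 0]}, {"linear": [0.001, 0, 0.0037], "twist": [0, 3.3, 0]}, {"linear": [0, 0, 0], "twist": [0, 0, 0]}]'

```text
t: 13.35
eef_pos: [0.6384, 0.0139, 0.1174]
tcp_rot: [179.9, 0.5, -5.0]
ft_force: [-0.9, 0.4, -1.4]
finger_gap: 0.0596
```

```bash
python3 - <<'E'
from hk import *
s=ctrl.read_state();print(np.round(s['joint_pos'],1),heel(s),np.round(s['ft_force'],1))
legs([tcp(-2,7,13,3),tcp(-2,5,5,3),tcp(-1.5,3,0,3)])
E
```

```text
[-26.2  35.4  30.6  99.4 -21.9  51.8 -81.4] (array([-2.4, -0.2,  7.5]), array([-0.1, 20.4,  0. ])) [-0.9  0.4 -1.4]
3 x [0.0005, -0.0001, 0.0025] [0.04, 2.47, 0.03]
   -> [0.6401 0.014  0.11  ] [179.99  -6.9   -5.12]
3 x [0.0003, 0.0, 0.0032] [0.0, 2.67, 0.0]
   -> [0.6426 0.0138 0.1007] [179.99 -14.91  -5.12]
3 x [0.0002, 0.0, 0.0023] [0.0, 1.66, 0.0]
   -> [0.6451 0.0136 0.0942] [179.99 -19.89  -5.11]
```

>>> move_arm --increments '[{"linear": [0.0005, 0, 0.0025], "twist": [0, 2.5, 0]}, {"linear": [0.0005, 0, 0.0025], "twist": [0, 2.5, 0]}, {"linear": [0.0005, 0, 0.0025], "twist": [0, 2.5, 0]}, {"linear": [0.0003, 0, 0.0032], "twist": [0, 2.7, 0]}, {"linear": [0.0003, 0, 0.0032], "twist": [0, 2.7, 0]}, {"linear": [0.0003, 0, 0.0032], "twist": [0, 2.7, 0]}, {"linear": [0.0002, 0, 0.0015], "twist": [0, 1.7, 0]}, {"linear": [0.0002, 0, 0.0015], "twist": [0, 1.7, 0]}, {"linear": [0.0002, 0, 0.0015], "twist": [0, 1.7, 0]}, {"linear": [0, 0, 0], "twist": [0, 0, 0]}]'

```text
t: 14.35
eef_pos: [0.6454, 0.0131, 0.0961]
tcp_rot: [179.9, -20.2, -5.0]
ft_force: [-0.6, 0.5, -1.9]
finger_gap: 0.06
```

```bash
python3 - <<'E'
from hk import *
s=ctrl.read_state();print(np.round(s['joint_pos'],1),heel(s),np.round(s['ft_force'],1),np.round(s['torque'],2))
c=ctrl.camera('wrist');save(c,'w7');np.savez('w7.npz',**c)
legs([tcp(-1,1,0,4),tcp(-.5,-1,0,4)])
E
```

```text
[-27.1  29.6  26.5 115.3 -27.2  19.7 -76.7] (array([-1.3, -0.3,  5. ]), array([-0.1, -0.3,  0.1])) [-0.6  0.5 -1.9] [-0.01  0.67  0.02]
4 x [-0.0005, -0.0001, 0.0009] [0.03, -0.08, 0.03]
   -> [0.6456 0.0134 0.0925] [-179.99  -19.9    -5.11]
4 x [-0.0001, -0.0, 0.0006] [-0.0, -0.0, 0.0]
   -> [0.646  0.0134 0.0901] [-179.99  -19.9    -5.11]
```

View pics/w7.png

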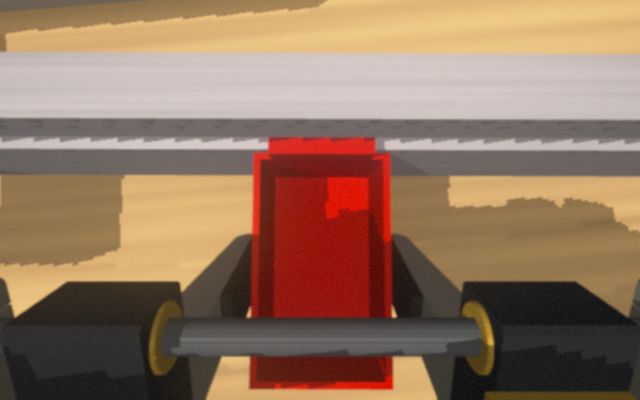

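The bin is level with its tongue in the groove (rows 137-152), its lip hidden behind the upper slat and its back close to the lower slat. Now I'll lower it gently until it touches.

>>> move_arm --increments '[{"linear": [-0.0004, 0, 0.001], "twist": [0, 0, 0]}, {"linear": [-0.0004, 0, 0.001], "twist": [0, 0, 0]}, {"linear": [-0.0004, 0, 0.001], "twist": [0, 0, 0]}, {"linear": [-0.0003, 0, 0.0008], "twist": [0, 0, 0]}, {"linear": [0, 0, 0], "twist": [0, 0, 0]}]'

```text
t: 14.9
eef_pos: [0.6461, 0.013, 0.0926]
tcp_rot: [179.8, -20.4, -5.0]
ft_force: [-1.0, 0.4, -2.7]
finger_gap: 0.0602
```

>>> move_arm --increments '[{"linear": [-0.0002, 0, 0.0006], "twist": [0, 0, 0]}, {"linear": [0, 0, 0], "twist": [0, 0, 0]}, {"linear": [0, 0, 0], "twist": [0, 0, 0]}]'

```text
t: 15.2
eef_pos: [0.6461, 0.013, 0.0921]
tcp_rot: [179.8, -20.4, -5.0]
ft_force: [-1.7, 0.4, -2.5]
finger_gap: 0.0596
```

```bash
python3 - <<'E'
from hk import *
s=ctrl.read_state();print(heel(s),np.round(s['ft_force'],1),np.round(s['torque'],2))
E
```

```text
(array([-0.7, -0.4,  1.2]), array([-0.2, -0.5,  0.1])) [-1.7  0.4 -2.5] [ 0.13  1.04 -0.04]
```

>>> move_arm --increments '[{"linear": [-0.0002, 0, 0.0005], "twist": [0, -0.3, 0]}, {"linear": [-0.0002, 0, 0.0005], "twist": [0, 0, 0]}, {"linear": [0, 0, 0], "twist": [0, 0, 0]}, {"linear": [0, 0, 0], "twist": [0, 0, 0]}]'

```text
t: 15.6
eef_pos: [0.6462, 0.0129, 0.0912]
tcp_rot: [179.8, -20.1, -5.0]
ft_force: [-2.7, 0.8, -2.2]
finger_gap: 0.0599
```

>>> move_arm --increments '[{"linear": [-0.0001, 0, 0.0004], "twist": [0, 0, 0]}, {"linear": [-0.0001, 0, 0.0004], "twist": [0, 0, 0]}, {"linear": [0, 0, 0], "twist": [0, 0, 0]}, {"linear": [0, 0, 0], "twist": [0, 0, 0]}]'

```text
t: 16.0
eef_pos: [0.6462, 0.0129, 0.0907]
tcp_rot: [179.8, -20.1, -5.0]
ft_force: [-5.7, 0.1, 5.5]
finger_gap: 0.0598
```

```bash
python3 - <<'E'
from hk import *
s=ctrl.read_state();print(heel(s),np.round(s['ft_force'],1),np.round(s['torque'],2))
E
```

```text
(array([-0.4, -0.4, -0.5]), array([-0.1, -0.2,  0.1])) [-5.7  0.1  5.5] [0.02 1.17 0.02]
```

It touched: about 7.5 N upward on the hook and 5 N at the back, both gentle. Releasing.

>>> move_arm --increments '[{"linear": [0, 0, 0], "twist": [0, 0, 0]}, {"linear": [0, 0, 0], "twist": [0, 0, 0]}, {"linear": [0, 0, 0], "twist": [0, 0, 0]}, {"linear": [0, 0, 0], "twist": [0, 0, 0]}, {"linear": [0, 0, 0], "twist": [0, 0, 0]}, {"linear": [0, 0, 0], "twist": [0, 0, 0]}]' --gripper 1

```text
t: 16.6
eef_pos: [0.6462, 0.0129, 0.0903]
tcp_rot: [179.8, -20.1, -5.0]
ft_force: [0.3, 0.7, -0.7]
finger_gap: 0.0918
```

>>> move_arm --increments '[{"linear": [0, 0, -0.01], "twist": [0, 0, 0]}, {"linear": [0, 0, -0.015], "twist": [0, 0, 0]}, {"linear": [0, 0, -0.02], "twist": [0, 0, 0]}, {"linear": [0, 0, -0.02], "twist": [0, 0, 0]}, {"linear": [0, 0, -0.02], "twist": [0, 0, 0]}, {"linear": [0, 0, -0.02], "twist": [0, 0, 0]}, {"linear": [0, 0, -0.02], "twist": [0, 0, 0]}, {"linear": [0, 0, 0], "twist": [0, 0, 0]}]'

```text
t: 17.4
eef_pos: [0.6042, 0.0172, 0.2106]
tcp_rot: [180.0, -20.3, -5.0]
ft_force: [0.6, -0.5, 0.5]
finger_gap: 0.0915
```

```bash
python3 look.py w8; python3 - <<'E'
from hk import *
from red import red
c=dict(np.load('w8.npz'));m,P=red(c);Z=rot((0,0,YAW));q=(P[m]-GR)@Z
print(len(q),np.percentile(q,[1,99],axis=0).round(4).tolist())
rim=q[(q[:,2]>-.013)&(q[:,2]<-.002)&(q[:,0]<0)];print('rim y',np.percentile(rim[:,1],[1,99]).round(4),'x',np.percentile(rim[:,0],[1,99]).round(4))
for a,b in [(-.1,-.095),(-.06,-.04),(-.006,0)]:
    k=rim[(rim[:,0]>a)&(rim[:,0]<b)];print(a,len(k),np.percentile(k[:,2],[50,90]).round(4))
fl=q[(q[:,2]<-.052)&(q[:,2]>-.066)];print('floor',len(fl),np.polyfit(fl[:,0],fl[:,2],1))
E
```

```text
{'t': 17.4, 'joint_pos': [-41.123, 16.255, 40.358, 117.192, -14.543, 30.758, -87.562], 'eef_pos': [0.604, 0.017, 0.211], 'tcp_rot': [179.983, -20.319, -5.028], 'ft_force': [0.614, -0.47, 0.466], 'finger_gap': 0.092}
9424 [[-0.1003, -0.0292, -0.0636], [0.0035, 0.0283, 0.0044]]
rim y [-0.03    0.0287] x [-0.1011 -0.0025]
-0.1 159 [-0.0109 -0.01  ]
-0.06 182 [-0.0091 -0.0083]
-0.006 267 [-0.0076 -0.0038]
floor 6025 [ 0.03727979 -0.05914797]
```

View pics/w8.png

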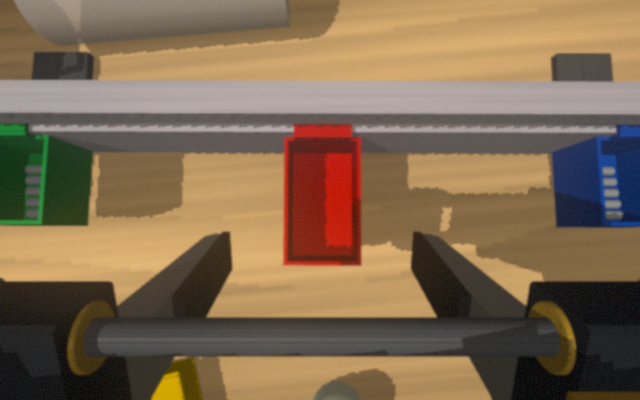

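>>> move_arm --increments '[{"linear": [-0.01, 0, -0.02], "twist": [0, 0, 0]}, {"linear": [-0.01, 0, -0.02], "twist": [0, 0, 0]}, {"linear": [0, 0, 0], "twist": [0, 0, 0]}, {"linear": [0, 0, 0], "twist": [0, 0, 0]}, {"linear": [0, 0, 0], "twist": [0, 0, 0]}]'

```text
t: 17.95
eef_pos: [0.5712, 0.0201, 0.2376]
tcp_rot: [179.8, -20.0, -5.0]
ft_force: [0.5, 0.1, 0.4]
finger_gap: 0.0921
```

```bash
python3 - <<'E'
from hk import *
from red import red
c=ctrl.camera('wrist');m,P=red(c);Z=rot((0,0,YAW));q=(P[m]-GR)@Z
fl=q[(q[:,2]<-.052)&(q[:,2]>-.068)];print('floor',len(fl),np.degrees(np.arctan(np.polyfit(fl[:,0],fl[:,2],1)[0])))
rim=q[(q[:,2]>-.013)&(q[:,2]<-.002)&(q[:,0]<0)];print('rim y',np.percentile(rim[:,1],[1,99]).round(4),'x',np.percentile(rim[:,0],[1,99]).round(4))
a=np.load('top.npz')['pixels'];b=ctrl.camera('top')['pixels']
for n,(u,v,r) in dict(tray=(253,228,20),jar=(310,227,11),glue=(172,194,16),can=(178,253,18),driver=(443,235,20),offcut=(461,162,26)).items():
    s=np.s_[v-r:v+r,u-r:u+r];g=[cv2.GaussianBlur(cv2.cvtColor(x[s],cv2.COLOR_RGB2GRAY),(3,3),0).astype(np.float32) for x in (a,b)]
    d,resp=cv2.phaseCorrelate(g[0],g[1]);print(n,np.round(d,2),round(resp,2))
E
```

```text
floor 4976 2.218282856233926
rim y [-0.0303  0.0286] x [-0.1009 -0.0024]
tray [-0.32 -0.05] 0.63
jar [ 2.7  -2.23] 0.32
glue [0.21 0.05] 1.0
can [0.01 0.05] 1.01
driver [-0.08  0.25] 0.5
offcut [0.09 0.01] 0.97
```

```bash
python3 - <<'E'
from h import *
def jar(c):
    P=cloud(c);s=P[200:255,290:332].reshape(-1,3);k=s[(s[:,2]>.058)&(s[:,2]<.07)];return len(k),k.mean(0).round(4)
r=[jar(dict(np.load('top.npz'))),jar(ctrl.camera('top'))];print(r)
if np.linalg.norm(r[0][1]-r[1][1])<.003: print('same',ctrl.job_done())
E
```

```text
[(198, array([0.4415, 0.0165, 0.0653])), (0, array([nan, nan, nan]))]<stdin>:3: RuntimeWarning: Mean of empty slice.
  ret = um.true_divide(
```

```bash
python3 - <<'E'
from h import *
def jar(c):
    P=cloud(c);s=P.reshape(-1,3);k=s[(s[:,2]>.058)&(s[:,2]<.07)&(np.hypot(s[:,0]-.4415,s[:,1]-.0165)<.05)];return len(k),k.mean(0).round(4)
c=ctrl.camera('scene');r=[jar(dict(np.load('scene.npz'))),jar(c)];print(r)
t=ctrl.camera('top');print('top z at jar',np.median(cloud(t)[220:236,302:318,2]))
if np.linalg.norm(r[0][1]-r[1][1])<.003: print('same',ctrl.job_done())
E
```

```text
[(191, array([0.4442, 0.0198, 0.0637])), (180, array([0.4438, 0.0193, 0.0638]))]
top z at jar 0.610334767541117
the job is handed in; nothing more can be done
same None
```

The red bin is hanging on the rack between the blue and green bins, and the job is handed in at about 18 s of the 58 s allowed. It hangs about 2° front-down rather than dead level.

I pinched the bin by its side walls and tipped its front up to about 58°. I then fed the hook into the groove, whose floor I measured at 117 mm above the bench. I swung the bin down, set it on the groove floor and let go. The readings after each move stayed at a few newtons, with about 7.5 N up and 5 N at the back at touchdown.

**Last checks**
- **Centring:** the bin sits within about 1 mm of midway between the blue and green bins.
- **Steadiness:** it was in the same place in both looks after release, about half a second apart.
- **Level:** I measured the tilt at 2.1–2.2°, with the top of its back about 2 mm off the slats. That matches the roughly 2° that the hook's 3 mm of play allows. I judged that a push would not hold it, so I left it.
- **Bystanders:** the glue, can and offcut showed no movement. The tray and driver matched less clearly because the arm's shadow had shifted, but showed no real shift.
- **Jar:** the top camera check failed because the arm blocked its view. The scene camera put the jar within 1 mm of where it started.

**Grasp height:** a joint limit stopped the gripper about 8 mm above the planned grasp height. I measured the bin in the hand afterwards; it had not slipped.

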